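# Tip a gypsum blank over onto the carving board and set it against the fence

### The job

A small gypsum bar stands on end on the cork-faced carving board. Only pushing with the fingers, never lifting or carrying it, tip it over so that it comes to lie on the cork with its carved face (the one turned to the near-by short end of the board) upward, then slide it away from you with the fingers until its long side lies flush against the wooden fence along its whole length. Leave the jar, the chisel and the sanding block where they are.

Things in the scene. Friction and masses are not known exactly. Their poses are not given: they have to be found in the camera images.
- bench_hook: carving board, fixed on the table: plywood base 180 x 240 mm (x, y), origin at the centre of its underside on the table. Its cork working surface is 14 mm above the origin. A wooden fence 30 mm deep runs along the whole far (+x) edge, its top 41 mm above the origin; y runs along the fence.
- fence_face (a point): middle of the fence's near face, 60 mm along +x from the board's origin and 29 mm above the table; axes as the board's. The bar must lie with a long side against this face, its whole length on the fence.
- gypsum_blank: cream gypsum bar, 34 x 110 x 30 mm in its own x, y, z, 0.1 to 0.16 kg. Carved fan on its +z face; origin at the centre of the opposite face. Starts standing on end (own y vertical) near the board's +y end, carved face turned about to the board's +y; pushed there near the top it tips toward -y and falls flat, carving up, along the fence, its middle about 70 mm from where it stood.
- blank_centre (a point): centre of the gypsum bar (15 mm along its +z from its origin); 69 mm above the table while it stands, 29 mm when it lies on the cork
- lidded_jar: clear jar with red lid, 62 mm wide, 86 mm tall, on the table off the board's far +y corner; origin at the centre of its underside; to be left alone
- chisel: wood-handled chisel, 16 x 176 x 15 mm, lying on the table in front of (-x of) the board, about along its y; to be left alone
- sanding_pad: brown sanding block, 54 x 98 x 28 mm, on the table beside the board's +y end; origin at the centre of its underside; to be left alone
Not all that is in view belongs to the job. There is more than one size of the gypsum_blank; the job needs the largest.

How it is judged:
On the way, in this order (a step that is already met when the one before it is completed fails the run):
1. the bar lies flat on the cork, carved face up (angle between gypsum_blank's own z axis and vertical below 0.12 rad and height (world z) of blank_centre below 0.036 m), for 0.2 s.
2. its long side lies flush against the fence (all of step 1 and x of blank_centre in the frame of fence_face between -0.0205 and -0.013 m and y of blank_centre in the frame of fence_face between -0.075 and 0.075 m and angle between the y axis of gypsum_blank and the y axis of bench_hook, either way round below 0.06 rad), for 0.2 s.
At the end, for the whole second after the job is handed in: the bar lies at rest on the cork, carved face up (within 0.12 rad), its long side within about 3.5 mm of the fence face and parallel to it within 0.06 rad, its middle within 75 mm of the fence's middle (all of step 2 and linear speed of gypsum_blank below 0.01 m/s and angular speed of gypsum_blank below 0.1 rad/s); the robot touches nothing.
It fails at once if the bar is lifted or carried instead of pushed (height (world z) of blank_centre above 0.085 m or (angle between gypsum_blank's own z axis and vertical below 0.5 rad and height (world z) of blank_centre above 0.068 m) or (angle between gypsum_blank's own z axis and vertical below 0.15 rad and height (world z) of blank_centre above 0.05 m)).
It fails at once if the bar is pushed off the board (height (world z) of blank_centre below 0.02 m).
It fails at once if the jar, the chisel or the sanding block is moved by more than 20 mm (distance of any of lidded_jar, chisel, sanding_pad from where it was at the start of the episode above 0.02 m).
It also fails if it takes over 48 s, if anything falls off the work surface, if the arm or the gripper's body presses on something with over 40 N, if the wrist force passes 120 N, or if a joint passes its speed limit or range.

### The arm

A 6-joint arm with a two-finger parallel gripper is mounted at the origin on a cart in front of the work surface, level with it; the furniture and walls round the work are solid. World frame = base frame: x ahead of the robot, y to its left, z up, the work surface at z = 0. Lengths are in m, angles in rad, forces in N, time in s.
With the tool pointing down it reaches from about 0.425 to 0.95 m from the base axis. Payload 3.5 kg.
Tool frame: the origin (TCP) lies midway between the tips of the shut fingers; the grasp point (between the pads) lies ctrl.hold_point_z behind it (ctrl.hold_point_z is the distance from the TCP to the grasp point, in m); z points along the fingers, x is the direction in which the jaws open and shut, and the axes are right-handed (so a half turn about z gives the same grasp; the last joint's range is limited). The gripper opens to 85 mm and grips with 20 to 120 N. Pads are 22 mm wide; open, the fingers measure 114 mm over their backs; the gripper's body (76 mm by 85 mm) begins 54 mm behind the grasp point. The pads swing forward as they close: fully open they stand 13 mm farther back than shut.
Start: joints at [1.07, 0.286, 1.577, -0, 1.279, -0.15], TCP at [0.232, 0.634, 0.231] pointing down, gripper open.
Joint ranges: [-2.77, 2.77], [-0.9, 2.22], [0.21, 2.48], [-1.53, 4.67], [0.24, 2.81], [-2.84, 2.84]. Speed limits (rad/s): [2.79, 2.79, 3.14, 3.14, 3.14, 3.14].

### API

Orientations are given as a unit quaternion [x, y, z, w].
In Python, from plant import ctrl gives the robot as it stands.
- The arm moves only by the tool step_arm, never from a script. Its arguments are lists of equal length, an entry for each row: "gripper": the gripper's target within -1 to 1 (shut at 1, half-way at 0, fully open at -1); "linear": the shift along the tool's x, y, z in m, a list of three; "delta_rot": the turn, a rotation vector about the tool's x, y, z in degrees, a list of three. A call has 1 to 20 rows; each row is the pose to reach, as a shift and turn from the pose commanded when the call began, along the tool's axes at that moment; what a row does not reach only later rows make up. A row lasts 1/8 s, in which the tool goes at most 62.5 mm and 10.7 degrees, less where a joint would pass 70% of its speed; a pose out of reach is approached as far as the arm can. A call with a gripper value outside its range is refused whole. The fingers move at their own pace and stop on an object; "grip_force" is the grip in N (left out, the last holds). Time passes only in rows, so rows that repeat a pose let the fingers close. It gives the time, the measured TCP pose, the force and the opening at its end, in the units of the state.
- ctrl.get_state(): the state, without advancing time (a new reading comes with each control period).
- ctrl.read_camera(name): name is "scene" or "side" or "wrist"; returns a dict with "frame" (400x640x3 uint8, red, green, blue), "fx", "fy", "cx", "cy" (pixels), "view" (4x4, takes a point from world to camera coordinates). Camera axes: x right, y down, z forward; pixel columns grow to the right and rows downward; lengths in m; the calibration is good to about 2 mm. A picture is of the moment at which its call begins. There is no depth.
- ctrl.sign_off(): hands the job in, once; it reports no verdict.
The state is a dict: "time": time; "qpos": joint angles; "dq": joint speeds; "joint_efforts": joint torques, N m; "eef_pos": TCP position; "tcp_rot": TCP orientation; "contact_force": force on the tool from outside, world axes, zero at the start; "wrist_torque": the same for the moment, N m; "opening": opening from 0.0 (shut) to 1.0 (fully open).
Only numpy, scipy, OpenCV 4.12 (cv2) and the standard library are available. Lean on these libraries where they do the work, as an engineer would, in place of code of your own. Each camera call takes 0.05 s, during which the arm holds its last target. There are 200 camera calls.

## Working session

There is one attempt and no reset: what is moved stays moved. The work goes in short steps, Python scripts to look and compute and a tool call to move; the robot and the scene stay as the last step left them, time stands still between calls to the robot, and variables do not carry over. Pictures are saved under pics/ and viewed, on a budget of 10 in all, crops included, one or two more only if the job needs it, and the job is handed in when it is done.

Besides the shell and the picture viewer there is one more tool, called as name(argument=value, ...), one argument or row to a line, values as JSON. step_arm: Moves the arm, as the interface text tells. Its arguments: {"type":"object","properties":{"gripper":{"type":"array"},"linear":{"type":"array"},"delta_rot":{"type":"array"},"grip_force":{"type":"number"}},"required":["gripper","linear","delta_rot"]}

```bash
mkdir -p pics
cat > h.py <<'E'
import numpy as np, cv2
from plant import ctrl
def ray(c,u,v):
    V=np.array(c["view"]);R=V[:3,:3];o=-R.T@V[:3,3]
    return o,R.T@np.array([(u-c["cx"])/c["fx"],(v-c["cy"])/c["fy"],1])
def onz(c,u,v,z):
    o,d=ray(c,u,v);return o+d*(z-o[2])/d[2]
def proj(c,p):
    V=np.array(c["view"]);q=V[:3,:3]@np.array(p)+V[:3,3]
    return np.array([c["fx"]*q[0]/q[2]+c["cx"],c["fy"]*q[1]/q[2]+c["cy"]])
def save(c,n): cv2.imwrite(n,cv2.cvtColor(c["frame"],cv2.COLOR_RGB2BGR))
E
python3 - <<'E'
from h import *
import pickle
C={n:ctrl.read_camera(n) for n in("scene","side")}
pickle.dump(C,open("c0.pkl","wb"))
for n in C: save(C[n],f"pics/{n}0.png"); print(n,ray(C[n],320,200))
s=ctrl.get_state();print(s, ctrl.hold_point_z)
E
```

```text
scene (array([0.02075147, 0.02694339, 0.72742146]), array([ 0.52450261,  0.34029622, -0.78050571]))
side (array([ 0.2048554 , -0.39186846,  0.64391225]), array([ 0.28961237,  0.73284561, -0.61571525]))
{'time': 0.1, 'qpos': array([ 1.07000832e+00,  2.87112067e-01,  1.57803439e+00, -2.14529814e-06,
        1.27862937e+00, -1.50006711e-01]), 'dq': array([-1.31959609e-03, -2.67236298e-03, -2.62129412e-03,  1.17200170e-03,
        1.60206475e-03, -9.75908660e-05]), 'joint_efforts': array([ 1.76080348e-04, -4.07300270e+01, -2.93696755e+01, -1.60293298e-04,
        3.46713889e-03,  1.08593778e-05]), 'eef_pos': array([0.23163583, 0.63336962, 0.23006013]), 'tcp_rot': array([ 8.19643046e-01,  5.72873534e-01, -9.77659307e-04,  4.85527058e-04]), 'contact_force': array([ 0.20693784,  0.18310653, -0.20432862]), 'wrist_torque': array([-0.08305573, -0.00162236, -0.05738847]), 'opening': 1.002349019088268} 0.0187
```

View pics/scene0.png

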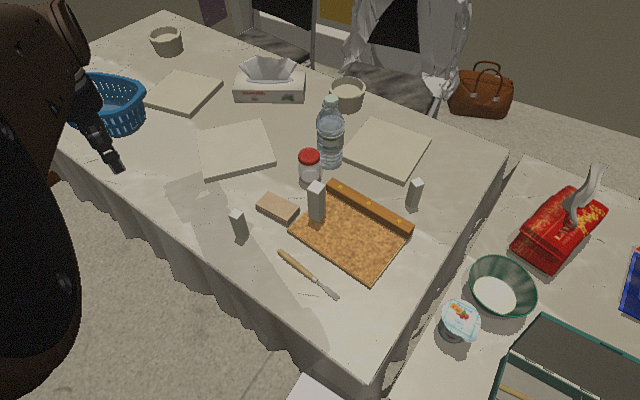

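View pics/side0.png

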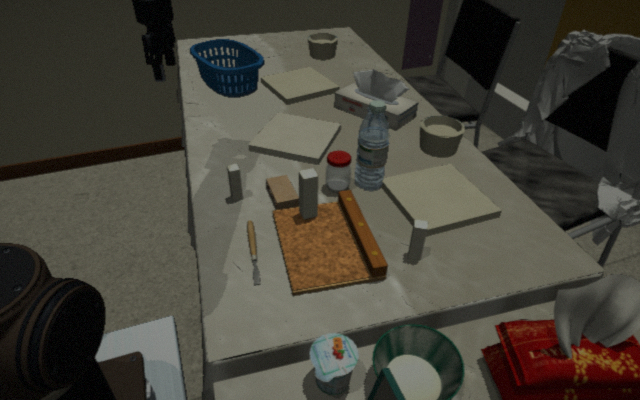

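The scene view shows the bar on the board at about (316,200), with the jar at (309,168), the pad at (277,207) and the chisel at (308,275). In the side view the bar is at (308,193). I'll take one zoomed composite of both views for exact corners.

Run:
```python
from h import *
import pickle
C=pickle.load(open("c0.pkl","rb"))
a=C["scene"]["frame"][140:290,245:425]; b=C["side"]["frame"][145:300,230:400]
f=lambda i:cv2.resize(i,(400,600*400//400),interpolation=cv2.INTER_CUBIC) 
A=cv2.resize(a,None,fx=2.2,fy=2.2*1.75,interpolation=cv2.INTER_CUBIC)[:600]
A=cv2.resize(a,None,fx=2.2,fy=2.2,interpolation=cv2.INTER_CUBIC);B=cv2.resize(b,None,fx=2.35,fy=2.35,interpolation=cv2.INTER_CUBIC)
H=max(A.shape[0],B.shape[0]);P=np.zeros((H,A.shape[1]+B.shape[1],3),np.uint8)
P[:A.shape[0],:A.shape[1]]=A;P[:B.shape[0],A.shape[1]:]=B
cv2.imwrite("pics/zoom.png",P[:,:,::-1]);print(P.shape,A.shape)
# cork masks
for n in C:
    h=cv2.cvtColor(C[n]["frame"],cv2.COLOR_RGB2HSV)
    m=cv2.inRange(h,(8,110,90),(25,255,255))
    k,l,st,ce=cv2.connectedComponentsWithStats(m)
    for i in range(1,k):
        if st[i,4]>200: print(n,st[i],ce[i], cv2.approxPolyDP(cv2.convexHull(np.argwhere(l==i)[:,::-1].astype(np.int32)),3,True).reshape(-1,2).tolist())
```

```text
(364, 796, 3) (330, 396, 3)
scene [320   0  33  25 575] [336.31304348  10.39478261] [[352, 1], [350, 24], [320, 15], [321, 0]]
scene [326 178  89  56 969] [371.02889577 205.36016512] [[414, 226], [409, 233], [326, 184], [333, 178]]
scene [ 287  192  121   96 5232] [349.50592508 239.40443425] [[407, 239], [369, 287], [287, 230], [328, 192]]
scene [575 205  30  30 313] [587.52396166 217.91693291] [[604, 212], [587, 234], [575, 228], [582, 209], [593, 205]]
side [341 191  46  76 961] [363.51092612 230.14776275] [[386, 264], [373, 265], [342, 191], [351, 191]]
side [ 273  202   96   90 5437] [318.87603458 248.72613574] [[368, 278], [293, 291], [273, 211], [336, 202]]
side [568 348  58  27 778] [595.74550129 360.35732648] [[625, 369], [621, 374], [577, 373], [568, 359], [571, 348], [622, 352]]
```

View pics/zoom.png

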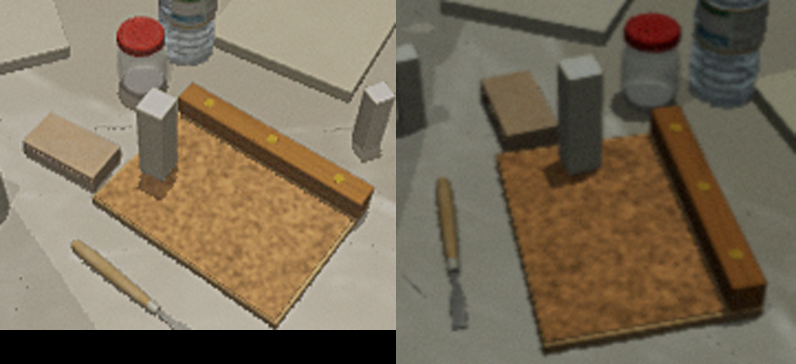

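The composite shows the bar's top face at zoom (137-178, 90-124) in the scene view. Its base corners are (140,171), (163,181) and (175,160). I can also read the cork corners and the fence edges.

Run:
```python
from h import *
import pickle
np.set_printoptions(precision=4,suppress=True)
C=pickle.load(open("c0.pkl","rb"))
S=lambda u,v,z:onz(C["scene"],245+u/2.2,140+v/2.2,z)
D=lambda u,v,z:onz(C["side"],230+(u-396)/2.35,145+v/2.35,z)
for n,l in {"cork":[(95,200,.014),(272,322,.014),(355,218,.014)],"bartop":[(137,113,.124),(152,90,.124),(178,97,.124),(166,124,.124)],"barbase":[(140,171,.014),(163,181,.014),(176,160,.014)],
 "fencetop":[(182,107,.041),(197,86,.041),(372,189,.041),(360,208,.041)],"pad":[(24,140,.028),(50,115,.028),(120,152,.028),(95,178,.028)],"lid":[(140,36,.086)],"chisel":[(75,243,.008),(190,330,.005)]}.items():
    print(n,np.array([S(*p) for p in l]).tolist() if 0 else "\n",np.array([S(*p) for p in l]))
print("SIDE")
for n,l in {"cork":[(498,156,.014),(544,347,.014),(724,312,.014),(655,137,.014)],"bartop":[(559,64,.124),(586,57,.124),(603,72,.124),(573,83,.124)],"barbase":[(560,165,.014),(571,176,.014),(600,166,.014)],
 "fencetop":[(652,112,.041),(679,107,.041),(764,287,.041),(729,292,.041)],"pad":[(481,81,.028),(532,73,.028),(556,134,.028),(505,145,.028)],"lid":[(652,32,.086)]}.items():
    print(n,"\n",np.array([D(*p) for p in l]))
```

```text
cork 
 [[0.3825 0.3531 0.014 ]
 [0.3553 0.128  0.014 ]
 [0.5046 0.1071 0.014 ]]
bartop 
 [[0.4324 0.3263 0.124 ]
 [0.4656 0.3298 0.124 ]
 [0.471  0.3025 0.124 ]
 [0.4352 0.2944 0.124 ]]
barbase 
 [[0.4394 0.3326 0.014 ]
 [0.4411 0.3039 0.014 ]
 [0.4727 0.3066 0.014 ]]
fencetop 
 [[0.5225 0.3288 0.041 ]
 [0.5586 0.3304 0.041 ]
 [0.5281 0.1032 0.041 ]
 [0.5    0.1045 0.041 ]]
pad 
 [[0.4002 0.4603 0.028 ]
 [0.4443 0.4574 0.028 ]
 [0.4414 0.3594 0.028 ]
 [0.3986 0.3629 0.028 ]]
lid 
 [[0.5559 0.4045 0.086 ]]
chisel 
 [[0.3309 0.3429 0.008 ]
 [0.3112 0.1928 0.005 ]]
SIDE
cork 
 [[0.3904 0.3544 0.014 ]
 [0.3593 0.1218 0.014 ]
 [0.5044 0.107  0.014 ]
 [0.5397 0.3313 0.014 ]]
bartop 
 [[0.4425 0.3267 0.124 ]
 [0.4682 0.329  0.124 ]
 [0.4741 0.3027 0.124 ]
 [0.4445 0.296  0.124 ]]
barbase 
 [[0.4406 0.3225 0.014 ]
 [0.445  0.3043 0.014 ]
 [0.475  0.3086 0.014 ]]
fencetop 
 [[0.5375 0.3363 0.041 ]
 [0.5648 0.3349 0.041 ]
 [0.5322 0.0984 0.041 ]
 [0.5042 0.1029 0.041 ]]
pad 
 [[0.4033 0.4572 0.028 ]
 [0.4555 0.4534 0.028 ]
 [0.4465 0.3507 0.028 ]
 [0.3968 0.3511 0.028 ]]
lid 
 [[0.5625 0.4009 0.086 ]]
```

step_arm(
  gripper=[1, 1, 1, 1, 1, 1, 1, 1, 1, 1, 1, 1],
  linear=[
    [-0.02, 0.04, 0],
    [-0.04, 0.08, 0],
    [-0.06, 0.12, 0],
    [-0.08, 0.16, 0],
    [-0.1, 0.2, 0],
    [-0.12, 0.24, 0],
    [-0.14, 0.27, 0],
    [-0.157, 0.297, 0],
    [-0.157, 0.297, 0.03],
    [-0.157, 0.297, 0.06],
    [-0.157, 0.297, 0.07],
    [-0.157, 0.297, 0.07],
  ],
  delta_rot=[
    [0, 0, -3],
    [0, 0, -6],
    [0, 0, -9],
    [0, 0, -12],
    [0, 0, -15],
    [0, 0, -18],
    [0, 0, -20],
    [0, 0, -20],
    [0, 0, -20],
    [0, 0, -20],
    [0, 0, -20],
    [0, 0, -20],
  ],
)

```text
time: 1.6
eef_pos: [0.4564, 0.3842, 0.1606]
tcp_rot: [0.708, 0.707, -0.001, -0.0]
contact_force: [-0.5, -0.2, 0.8]
opening: -0.001
```

step_arm(
  gripper=[1, 1, 1, 1, 1, 1, 1],
  linear=[
    [0, 0, 0.03],
    [0, 0, 0.055],
    [-0.01, 0, 0.055],
    [-0.02, 0, 0.055],
    [-0.03, 0, 0.055],
    [-0.03, 0, 0.055],
    [-0.03, 0, 0.055],
  ],
  delta_rot=[
    [0, 0, 0],
    [0, 0, 0],
    [0, 0, 0],
    [0, 0, 0],
    [0, 0, 0],
    [0, 0, 0],
    [0, 0, 0],
  ],
)

```text
time: 2.48
eef_pos: [0.4572, 0.3544, 0.107]
tcp_rot: [0.708, 0.706, 0.001, 0.0]
contact_force: [-0.3, -0.5, 0.1]
opening: 0.002
```

Run:
```python
from h import *
a=ctrl.read_camera("scene");b=ctrl.read_camera("side")
A=cv2.resize(a["frame"][130:280,240:420],(480,400));B=cv2.resize(b["frame"][110:290,230:374],(320,400))
cv2.imwrite("pics/pre.png",np.hstack([A,B])[:,:,::-1])
```

```text
(no output)
```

View pics/pre.png

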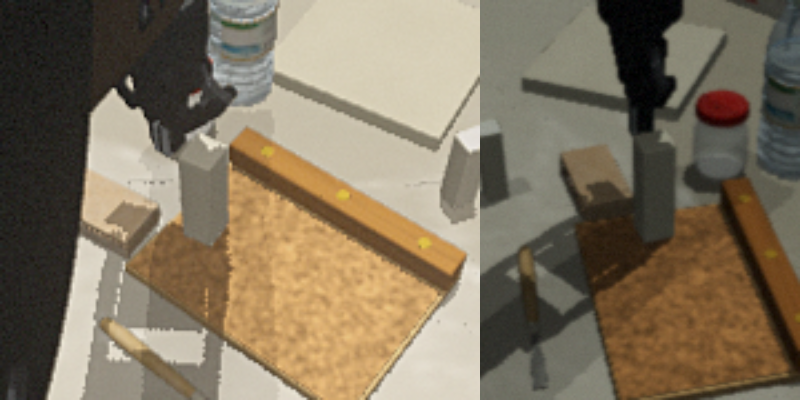

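The fingertips are just behind the bar's top and centred on it (scene crop about (175,150), bar top (205,150)). The chisel, pad and jar haven't moved. Next I push -y to tip the bar.

step_arm(
  gripper=[1, 1, 1, 1, 1, 1, 1, 1, 1, 1, 1, 1, 1, 1, 1, 1],
  linear=[
    [-0.004, 0, 0],
    [-0.008, 0, 0],
    [-0.012, 0, 0],
    [-0.016, 0, 0],
    [-0.02, 0, 0],
    [-0.024, 0, 0],
    [-0.028, 0, 0],
    [-0.032, 0, 0],
    [-0.036, 0, 0],
    [-0.04, 0, 0],
    [-0.044, 0, 0],
    [-0.048, 0, 0],
    [-0.05, 0, 0],
    [-0.05, 0, 0],
    [-0.05, 0, 0],
    [-0.05, 0, 0],
  ],
  delta_rot=[
    [0, 0, 0],
    [0, 0, 0],
    [0, 0, 0],
    [0, 0, 0],
    [0, 0, 0],
    [0, 0, 0],
    [0, 0, 0],
    [0, 0, 0],
    [0, 0, 0],
    [0, 0, 0],
    [0, 0, 0],
    [0, 0, 0],
    [0, 0, 0],
    [0, 0, 0],
    [0, 0, 0],
    [0, 0, 0],
  ],
)

```text
time: 4.58
eef_pos: [0.4567, 0.3045, 0.1063]
tcp_rot: [0.708, 0.707, 0.0, 0.0]
contact_force: [-0.7, -0.4, 0.1]
opening: 0.001
```

Run:
```python
from h import *
a=ctrl.read_camera("scene");b=ctrl.read_camera("side")
A=cv2.resize(a["frame"][130:280,240:420],(480,400));B=cv2.resize(b["frame"][110:290,230:374],(320,400))
cv2.imwrite("pics/tip.png",np.hstack([A,B])[:,:,::-1])
```

```text
(no output)
```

View pics/tip.png

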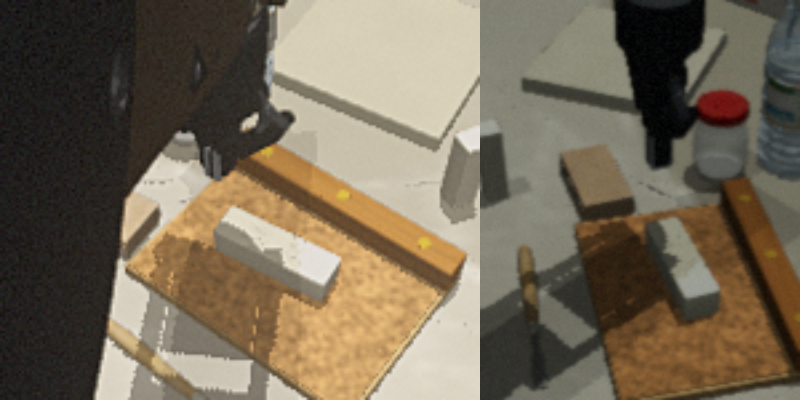

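The bar lies flat with the carving up, its top face in the scene crop running from (222,218) to (332,275). I'll locate it and plan the slide.

Run:
```python
from h import *
import pickle
np.set_printoptions(precision=4,suppress=True)
C=pickle.load(open("c0.pkl","rb"))
S=lambda u,v,z:onz(C["scene"],240+u*.375,130+v*.375,z)
D=lambda u,v,z:onz(C["side"],230+(u-480)*.45,110+v*.45,z)
P=np.array([S(*p,.044) for p in [(230,207),(214,232),(322,285),(340,262)]]);print(P,P.mean(0))
P=np.array([D(*p,.044) for p in [(675,218),(648,226),(685,302),(718,292)]]);print(P,P.mean(0))
```

```text
[[0.468  0.3001 0.044 ]
 [0.4374 0.2979 0.044 ]
 [0.4375 0.1923 0.044 ]
 [0.4658 0.19   0.044 ]] [0.4522 0.2451 0.044 ]
[[0.4727 0.2978 0.044 ]
 [0.4445 0.2952 0.044 ]
 [0.4403 0.1875 0.044 ]
 [0.4719 0.1894 0.044 ]] [0.4574 0.2425 0.044 ]
```

step_arm(
  gripper=[-0.3, -0.3, -0.3, -0.3, -0.3, -0.3, -0.3, -0.3, -0.3, -0.3, -0.3],
  linear=[
    [-0.01, -0.02, -0.01],
    [-0.03, -0.04, -0.01],
    [-0.053, -0.052, -0.01],
    [-0.053, -0.052, -0.01],
    [-0.053, -0.052, -0.01],
    [-0.053, -0.052, 0.02],
    [-0.053, -0.052, 0.045],
    [-0.053, -0.052, 0.065],
    [-0.053, -0.052, 0.08],
    [-0.053, -0.052, 0.088],
    [-0.053, -0.052, 0.088],
  ],
  delta_rot=[
    [0, 0, 2],
    [0, 0, 5],
    [0, 0, 8],
    [0, 0, 8],
    [0, 0, 8],
    [0, 0, 8],
    [0, 0, 8],
    [0, 0, 8],
    [0, 0, 8],
    [0, 0, 8],
    [0, 0, 8],
  ],
)

```text
time: 6.05
eef_pos: [0.4046, 0.2516, 0.018]
tcp_rot: [0.755, 0.655, -0.0, -0.0]
contact_force: [-0.1, 0.5, 0.3]
opening: 0.648
```

step_arm(
  gripper=[-0.3, -0.3, -0.3, -0.3, -0.3, -0.3, -0.3, -0.3, -0.3, -0.3, -0.3, -0.3, -0.3, -0.3],
  linear=[
    [0, 0.005, 0],
    [0, 0.01, 0],
    [0, 0.015, 0],
    [0, 0.02, 0],
    [0, 0.025, 0],
    [0, 0.03, 0],
    [0, 0.035, 0],
    [0, 0.04, 0],
    [0, 0.045, 0],
    [0, 0.05, 0],
    [0, 0.055, 0],
    [0, 0.06, 0],
    [0, 0.065, 0],
    [0, 0.065, 0],
  ],
  delta_rot=[
    [0, 0, 0],
    [0, 0, 0],
    [0, 0, 0],
    [0, 0, 0],
    [0, 0, 0],
    [0, 0, 0],
    [0, 0, 0],
    [0, 0, 0],
    [0, 0, 0],
    [0, 0, 0],
    [0, 0, 0],
    [0, 0, 0],
    [0, 0, 0],
    [0, 0, 0],
  ],
)

```text
time: 7.8
eef_pos: [0.4698, 0.2423, 0.0185]
tcp_rot: [0.755, 0.655, 0.001, 0.0]
contact_force: [0.4, -0.1, 0.4]
opening: 0.647
```

Run:
```python
from h import *
a=ctrl.read_camera("scene");b=ctrl.read_camera("side")
A=cv2.resize(a["frame"][130:280,240:420],(480,400));B=cv2.resize(b["frame"][110:290,230:374],(320,400))
cv2.imwrite("pics/sl.png",np.hstack([A,B])[:,:,::-1])
```

```text
(no output)
```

View pics/sl.png

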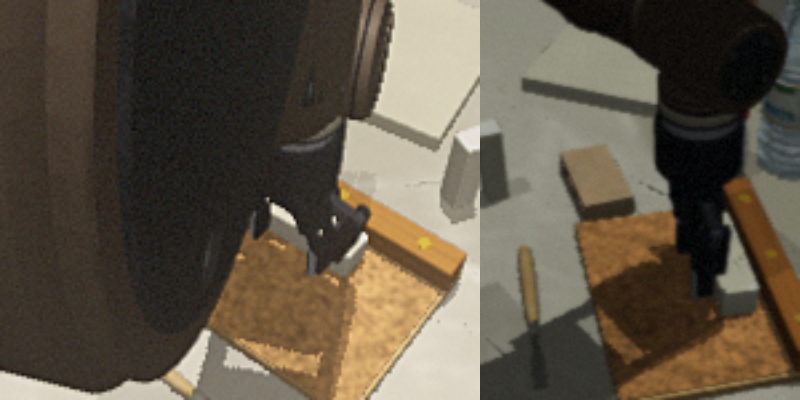

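Both fingers are on the bar's near side and a small gap to the fence remains. I'll creep on and watch the force.

step_arm(
  gripper=[-0.3, -0.3, -0.3, -0.3, -0.3, -0.3],
  linear=[
    [0, 0.002, 0],
    [0, 0.004, 0],
    [0, 0.006, 0],
    [0, 0.008, 0],
    [0, 0.01, 0],
    [0, 0.01, 0],
  ],
  delta_rot=[
    [0, 0, 0],
    [0, 0, 0],
    [0, 0, 0],
    [0, 0, 0],
    [0, 0, 0],
    [0, 0, 0],
  ],
)

```text
time: 8.65
eef_pos: [0.4776, 0.241, 0.0183]
tcp_rot: [0.755, 0.656, -0.002, -0.001]
contact_force: [-6.4, 0.4, 4.7]
opening: 0.65
```

step_arm(
  gripper=[-0.3, -0.3, -0.3, -0.3],
  linear=[
    [0, 0.001, 0],
    [0, 0.002, 0],
    [0, 0.002, 0],
    [0, 0.002, 0],
  ],
  delta_rot=[
    [0, 0, 0],
    [0, 0, 0],
    [0, 0, 0],
    [0, 0, 0],
  ],
)

```text
time: 9.15
eef_pos: [0.4776, 0.241, 0.0183]
tcp_rot: [0.755, 0.656, -0.003, -0.003]
contact_force: [-11.8, 1.3, 9.5]
opening: 0.653
```

It has stalled firmly against the fence. I'll back off and clear the view.

step_arm(
  gripper=[-0.3, -0.3, -0.3, -0.3, -0.3, -0.3, -0.3, -0.3, -0.3, -0.3, -0.3, -0.3, -0.3, -0.3],
  linear=[
    [0, -0.002, 0],
    [0, -0.006, 0],
    [0, -0.015, 0],
    [0, -0.03, 0],
    [0, -0.04, 0],
    [0, -0.04, -0.04],
    [0, -0.04, -0.08],
    [0, -0.04, -0.12],
    [0, -0.04, -0.16],
    [0.05, -0.04, -0.2],
    [0.1, -0.04, -0.22],
    [0.15, -0.04, -0.22],
    [0.2, -0.04, -0.22],
    [0.22, -0.04, -0.22],
  ],
  delta_rot=[
    [0, 0, 0],
    [0, 0, 0],
    [0, 0, 0],
    [0, 0, 0],
    [0, 0, 0],
    [0, 0, 0],
    [0, 0, 0],
    [0, 0, 0],
    [0, 0, 0],
    [0, 0, 0],
    [0, 0, 0],
    [0, 0, 0],
    [0, 0, 0],
    [0, 0, 0],
  ],
)

```text
time: 10.9
eef_pos: [0.4714, 0.4664, 0.2377]
tcp_rot: [0.755, 0.656, -0.0, -0.0]
contact_force: [0.5, 0.1, -0.3]
opening: 0.652
```

Run:
```python
from h import *
a=ctrl.read_camera("scene");b=ctrl.read_camera("side")
A=cv2.resize(a["frame"][130:280,240:420],(480,400));B=cv2.resize(b["frame"][110:290,230:374],(320,400))
cv2.imwrite("pics/end.png",np.hstack([A,B])[:,:,::-1])
s=ctrl.get_state();print(s["time"],s["eef_pos"],s["contact_force"])
```

```text
11.0 [0.47139309 0.46577579 0.23756588] [0.01767808 0.03129558 0.17950413]
```

View pics/end.png

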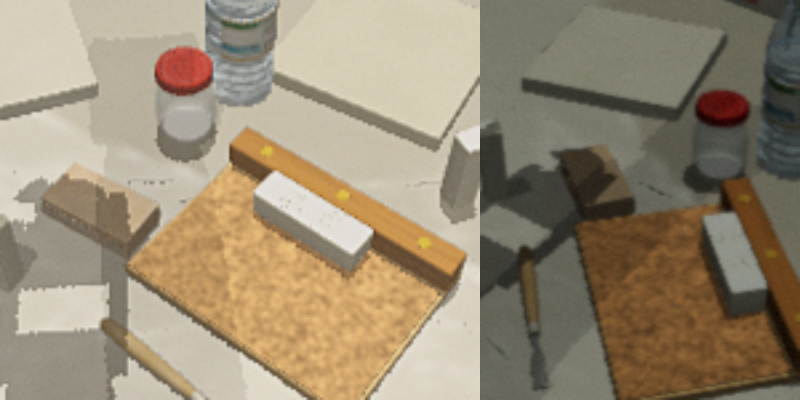

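The bar looks flush along the fence (scene crop (255-372, 172-270)) and the other objects haven't moved. I'll zoom in once to check the gap and parallelism.

Run:
```python
from h import *
a=ctrl.read_camera("scene");b=ctrl.read_camera("side")
A=cv2.resize(a["frame"][175:245,325:425],(400,280),interpolation=cv2.INTER_CUBIC);B=cv2.resize(b["frame"][185:285,320:400],(400,500),interpolation=cv2.INTER_CUBIC)
A=np.vstack([A,np.zeros((220,400,3),np.uint8)])
cv2.imwrite("pics/z2.png",cv2.convertScaleAbs(np.hstack([A,B])[:,:,::-1],alpha=1.4))
```

```text
(no output)
```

View pics/z2.png

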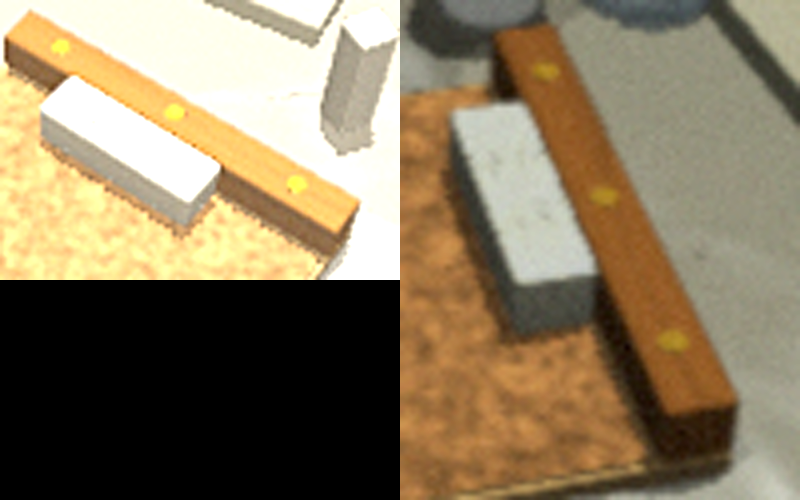

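Run:
```python
from h import *
import pickle
C=pickle.load(open("c0.pkl","rb"))
S=lambda u,v,z:onz(C["scene"],325+u/4,175+v/4,z)[:2]
D=lambda u,v,z:onz(C["side"],320+(u-400)/5,185+v/5,z)[:2]
for F,f,near,far in [(S,[(30,12),(357,203)],[(41,107),(190,195)],[(72,77),(219,165)]),(D,[(556,28),(735,400)],[(453,115),(515,280)],[(527,100),(597,275)])]:
    a,b=[F(*p,.041) for p in f];t=(a-b)/np.linalg.norm(a-b);n=np.array([t[1],-t[0]])
    for l in (near,far): print([round(1e3*float(n@(F(*p,.044)-a)),1) for p in l],[round(1e3*float(t@(F(*p,.044)-(a+b)/2)),1) for p in l])
    print(np.linalg.norm(a-b),np.degrees(np.arctan2(t[0],t[1])))
```

```text
[-58.4, -56.3] [63.9, -41.6]
[-28.3, -28.3] [63.4, -42.8]
0.23561566863761957 7.420634659896987
[-61.3, -62.9] [62.9, -40.6]
[-27.9, -31.0] [66.1, -44.7]
0.23330600602557616 7.61551124523212
```

```bash
python3 -c "
from plant import ctrl
print(ctrl.sign_off())"
```

```text
the job is handed in; nothing more can be done
None
```

I tipped the bar over with the shut fingers and it fell flat, carved face up. I then slid it along the board's +x with two part-open fingers until it stalled against the fence at about 12 N. After that I backed the arm off clear and handed in at about 11 s. The hand-in gives no verdict.

- **Flush to the fence:** Both camera views put the bar's far edge within about 3 mm of the fence face. The views disagree by a few mm on the bar's edges, about as much as I can read from the pixels. In the side view the −y end measured about 1 mm inside the fence line, which can't be real.
- **Parallel:** The readings give 0.00 to 0.03 rad off parallel, against the 0.06 limit.
- **Position along the fence:** The bar's middle sits about 11 mm from the fence's middle, against the 75 mm limit.
- **Other objects:** The jar, chisel and sanding block looked unmoved by eye; I did not measure them again. The arm was touching nothing.

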